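# Press the pen plug home with the bench locking pliers and release them

## Robot

A 6-joint arm with a two-finger parallel gripper is mounted at the origin on the work surface. World frame = base frame: x ahead of the robot, y to its left, z up, the work surface at z = 0. Lengths are in m, angles in degrees, forces in N, time in s.
With the tool pointing down it reaches from about 0.25 to 0.8 m from the base axis. Payload 3.9 kg.
Tool frame: the origin (TCP) lies at the centre of the arm's flange, where the gripper is bolted on; the fingertips stand 173 mm ahead of it and the grasp point (between the pads) lies 155 mm ahead of it; z points along the fingers, y is the direction in which the jaws open and shut (so a half turn about z gives the same grasp; the last joint's range is limited). The gripper opens to 85 mm and grips with 20 to 120 N. Pads are 22 mm wide; open, the fingers measure 114 mm over their backs; the gripper's body (76 mm by 85 mm) begins 54 mm behind the grasp point. The pads swing forward as they close: fully open they stand 13 mm farther back than shut.
Start: joints at [72.651, 14.897, -7.913, 67.191, 0, 90], TCP at [0.157, 0.501, 0.405] pointing down, gripper open.
Joint ranges: [-159.42, 159.42], [-47.68, 98.78], [-73.54, 78.23], [-108.79, 121.32], [-90, 84.71], [-180, 180]. Speed limits (degrees/s): [147.25, 147.25, 180, 180, 180, 180].

## Interface

Orientations are given as a 3x3 rotation matrix whose columns are the frame's x, y, z axes.
In Python, from workcell import readout, optics, env, finder gives the robot as it stands.
- The arm moves only by the tool apply_moves, never from a script. Its argument "steps" is a list of rows, each a list of 2 entries, a list of its own where there are three numbers: the shift along the world's x, y, z in cm, then the turn, a rotation vector about the world's x, y, z in rad. A call has 1 to 12 rows; each row shifts and turns the commanded pose from where the row before left it; what a row does not reach is not made up. A row lasts 1/10 s, in which the tool goes at most 50 mm and 8.59 degrees, less where a joint would pass 70% of its speed; a pose out of reach is approached as far as the arm can. A call is refused whole if a number of a shift passes 5 or a number of a turn 0.15, either way. A call with a gripper value outside its range is refused whole. "grip" is the closure in counts, from 0 (fully open) to 255 (shut), set as the call begins (left out, the last holds). The fingers move at their own pace and stop on an object; "newtons" is the grip in N (left out, the last holds). Time passes only in rows, so rows that do not move let the fingers close. It gives the time, the measured TCP pose, the force and the opening at its end, in the units of the state.
- readout.get_obs(): the state, without advancing time (a new reading comes with each control period).
- optics.read_camera(name): name is "scene" or "top" or "wrist"; returns a dict with "pixels" (420x560x3 uint8, blue, green, red), "depth" (420x560 float32, m along the optical axis (not along the pixel's ray), 0 where there is no reading), "mtx" (3x3 intrinsics, pixels), "R" (3x3) and "t" (3): a world point X has camera coordinates R X + t. Camera axes: x right, y down, z forward; pixel columns grow to the right and rows downward; lengths in m; the calibration is good to about 2 mm. A picture is of the moment at which its call begins.
- env.close_job(): hands the job in, once; it reports no verdict.
Trained networks look in the newest picture that a camera, given by its name, has taken for a name from the list of things; names that differ only in an ending like _2 or _b are one class to them, and where a whole thing is asked for, a point or a joint stands for the part that bears it (a point fixed in the world has none). Each returns a list of dicts, best first, with "p" (0 to 1); they miss things now and then, are a little off and sometimes report something else, mostly with a low value. They report only what shows in the picture. A call takes as long as a camera call.
- finder.boxes_of(camera, query): "bbox" ([left, top, width, height] in pixels, round what is visible of it).
- finder.spot_point(camera, query): "position" ([column, row] in pixels: a listed point, or the origin of a listed thing).
The state is a dict: "t": time; "joints": joint angles; "qvel": joint speeds; "joint_torque": joint torques, N m; "position": TCP position; "eef_rot": TCP orientation; "wrist_force": force on the tool from outside, world axes, zero at the start; "torque": the same for the moment, N m; "finger_gap": finger opening in m.
Only numpy, scipy, OpenCV 4.12 (cv2) and the standard library are available. Lean on these libraries where they do the work, as an engineer would, in place of code of your own. Each camera call takes 0.05 s, during which the arm holds its last target.

## Task

Squeeze the two handles of the bench-mounted locking pliers together from both sides until they go over centre and stay locked by themselves, so that the jaw presses the end plug fully home into the pen barrel; let go of the handles. Then pull the small release lever at the tail of the handles to the left (away from the right-hand handle), so that the pliers spring open, and leave them open with the plug home. Be gentle: never put more than 25 N on either handle or the lever, and leave the other things on the desk where they are.

Things in the scene. Friction and masses are not known exactly. Their poses are not given: they have to be found in the camera images.
- press: Bench locking pliers: grey base plate 220 x 200 x 18 mm fixed to the desk, with steel handles, a jaw and a pen barrel. Origin: on the desk under the root of the handles. Its -x axis runs along the handles to their tails (roughly towards the robot), +x to jaw and pen, +y left. Plate: x -50 to +170, y -100 to +100 mm. Post and cover over the handles' root end at x = -13 mm, 99 mm high.
- handle_a_grip (a point): Grip of the left (+y) handle: on the centre line of a steel bar 8 mm thick, 18 mm tall (66 to 84 mm above the desk), 125 mm long, 85 mm from its hinge, 75 mm above the desk. The bar ends 45 mm further back. Squeezing takes a force growing to some 10 to 16 N on each handle just before dead centre; then it falls and the handles snap onto a rigid stop and stay there.
- handle_b_grip (a point): Same point of the right (-y) handle. Both handles are geared: they turn equally and oppositely. Open, the two points are about 51 mm apart (59 over the outsides); locked, 22 mm (30 over the outsides); dead centre comes about 4 mm of width before that. Let go before it, they spring open. Locked, they hold by themselves; the lever is what opens them.
- head: Swivelling frame of the pliers, which carries handles, jaw and pen on the base plate; origin and axes as the press's. It floats: it turns up to 0.03 rad each way about the upright through its origin (2.5 mm at the grips, 5 mm at the lever tab), with light friction, so a squeeze centres itself. One handle pushed alone needs twice the force.
- jaw (a joint): Closing angle of the moving jaw (rad): 0 wide open, about 0.21 closed. It moves most early in the squeeze and hardly at all near dead centre, so it does not show whether the pliers have locked. Unlocked and let go, it springs back to about 0.
- plug (a joint): How far the steel end plug, 13 mm across, has been pushed into the pen barrel (m): 0 stands 8 mm proud, 0.008 is the very end; the locked jaw leaves it at about 0.007, which is home. It rubs with about 4 N and stays where it is pushed. The barrel lies across the front of the press in a cradle that holds it, and stays there.
- lever_tab (a point): Centre of the upright tab of the release lever: steel, 18 mm long (along the handles), 8 mm thick, 36 mm tall, 65 to 101 mm above the desk (centre 83). It stands about 25 mm behind the handles' tails, free around. The lever is hinged on the left handle, 110 mm from that handle's hinge and 54 mm ahead of the tab; when locked it lies midway between the handles, along the press's x axis.
- lever (a joint): Release lever angle relative to the left handle (rad): 0 at rest, grows as the tab is pulled left (+y), stop at 0.6; a light spring returns it. When locked, its nose meets the right handle and pries the two apart; at about 0.35 (tab pulled 20 to 35 mm, with some 2 to 6 N) they pass dead centre and spring open, and the left handle carries the tab on to the left by itself.
- cup: Bystander to leave alone: white tea cup, 76 mm wide, 70 mm high; origin at the centre of its underside.
- dish: Bystander to leave alone: round glass dish, 110 mm wide, 28 mm high; origin at the centre of its underside.
- pen: Bystander to leave alone: loose steel pen, 130 mm long, lying; origin at the centre of its underside.
- tape: Bystander to leave alone: roll of paper tape, 64 mm wide, 18 mm high; origin at the centre of its underside.
- eraser: Bystander to leave alone: rubber eraser, 45 x 20 x 12 mm; origin at the centre of its underside.
- spare_barrel: Bystander to leave alone: upright spare pen barrel, 13 mm thick, 60 mm high; origin at the centre of its underside.
- jar: Bystander to leave alone: small glass jar, 52 mm wide, 55 mm high; origin at the centre of its underside.

How it is judged (in metres and radians):
On the way, in this order (a step that is already met when the one before it is completed fails the run):
1. the plug is home, and the jaw stays closed with the fingers off the handles: locked (value of joint jaw above 0.195 rad and value of joint plug above 0.0062 m and contact force between the fingers and handle_a below 0.3 N and contact force between the fingers and handle_b below 0.3 N), for 0.4 s.
2. the release lever is pulled while the jaw is still closed (value of joint lever above 0.15 rad and value of joint jaw above 0.19 rad and contact force between the fingers and lever above 0.5 N), for 0.02 s.
At the end, for the whole second after the job is handed in: The pliers stand sprung open (jaw angle under 0.09 rad), the release lever is back at rest (under 0.1 rad), the plug is home in the barrel to within 1.8 mm, and the robot is off the handles (value of joint jaw below 0.09 rad and value of joint plug above 0.0062 m and value of joint lever below 0.1 rad and contact force between the fingers and handle_a below 0.3 N and contact force between the fingers and handle_b below 0.3 N); the robot touches nothing.
It fails at once if more than 25 N between the fingers and the left handle or its lever (contact force between the fingers and handle_a above 25 N).
It fails at once if more than 25 N between the fingers and the right handle (contact force between the fingers and handle_b above 25 N).
It fails at once if a bystander is moved more than 25 mm (distance of any of cup, dish, pen, tape, eraser, spare_barrel, jar from where it was at the start of the episode above 0.025 m).
It also fails if it takes over 51 s, if anything falls off the work surface, if the arm or the gripper's body presses on something with over 40 N, if the wrist force passes 120 N, or if a joint passes its speed limit or range.

## Working session

There is one attempt and no reset: what is moved stays moved. The work goes in short steps, Python scripts to look and compute and a tool call to move; the robot and the scene stay as the last step left them, time stands still between calls to the robot, and variables do not carry over. Pictures are saved under pics/ and viewed, and the job is handed in when it is done.

Besides the shell and the picture viewer there is one more tool, called after "Call:" by a JSON object that holds its "name" and its "arguments", one argument or row to a line. apply_moves: Moves the arm, as the interface text tells. Its arguments: {"type":"object","properties":{"steps":{"type":"array","items":{"type":"array"}},"grip":{"type":"number"},"newtons":{"type":"number"}},"required":["steps"]}

```bash
ls; mkdir -p pics; cat > h.py <<'E'
import numpy as np,cv2
from workcell import readout, optics, env, finder
def snap(cam,fn):
    c=optics.read_camera(cam); cv2.imwrite('pics/'+fn,c['pixels']); return c
def px2w(c,u,v,z=None,win=1):
    K=np.array(c['mtx']);R=np.array(c['R']);t=np.array(c['t'])
    ray=np.linalg.inv(K)@np.array([u,v,1.])
    if z is None:
        ui,vi=int(round(u)),int(round(v))
        d=c['depth'][vi-win:vi+win+1,ui-win:ui+win+1]; d=np.median(d[d>0])
        return R.T@(ray*d-t)
    o=-R.T@t; r=R.T@ray
    return o+r*(z-o[2])/r[2]
def w2px(c,X):
    p=np.array(c['mtx'])@(np.array(c['R'])@np.array(X)+np.array(c['t'])); return p[:2]/p[2]
E
python3 - <<'E'
from h import *
np.set_printoptions(precision=4,suppress=True)
o=readout.get_obs(); print(o['t'],o['position'],o['eef_rot'],o['finger_gap'])
for cam in ['scene','top']:
    c=snap(cam,cam+'0.png'); print(cam,-np.array(c['R']).T@c['t'])
    for q,z in [('press',0),('handle_a_grip',.075),('handle_b_grip',.075),('lever_tab',.083),('head',0)]:
        for r in finder.spot_point(cam,q)[:2]: 
            print(q,r, px2w(c,*r['position'],z=z))
    for q in ['cup','dish','pen','tape','eraser','spare_barrel','jar']:
        for r in finder.spot_point(cam,q)[:1]: print(q,r, px2w(c,*r['position'],z=0))
E
```

```text
pics
0.0 [0.1564 0.5008 0.4039] [[-0.9545  0.2982 -0.0006]
 [ 0.2982  0.9545 -0.0018]
 [ 0.0001 -0.002  -1.    ]] 0.085054896742523
scene [1.1764 0.0707 0.8543]
press {'position': [274.5, 239.6], 'p': 0.63} [0.6529 0.0526 0.    ]
handle_a_grip {'position': [287.5, 184.7], 'p': 0.77} [0.5621 0.0773 0.075 ]
handle_b_grip {'position': [264.6, 188.0], 'p': 0.47} [0.5725 0.0293 0.075 ]
lever_tab {'position': [173.5, 252.1], 'p': 0.69} [ 0.7376 -0.1361  0.083 ]
lever_tab {'position': [283.3, 152.6], 'p': 0.61} [0.4788 0.0665 0.083 ]
head {'position': [279.6, 237.5], 'p': 0.94} [0.6473 0.0634 0.    ]
cup {'position': [368.8, 226.9], 'p': 0.85} [0.614  0.2563 0.    ]
dish {'position': [174.3, 249.7], 'p': 0.76} [ 0.6846 -0.1576  0.    ]
pen {'position': [174.2, 251.7], 'p': 0.64} [ 0.6894 -0.1571  0.    ]
tape {'position': [368.1, 193.3], 'p': 0.88} [0.5223 0.2623 0.    ]
eraser {'position': [350.1, 214.5], 'p': 0.75} [0.5825 0.2177 0.    ]
spare_barrel {'position': [214.8, 228.9], 'p': 0.66} [ 0.6299 -0.0778  0.    ]
jar {'position': [207.4, 268.3], 'p': 0.86} [ 0.7262 -0.0828  0.    ]
top 
[... 180 characters left out ...]
ip {'position': [293.3, 235.5], 'p': 0.57} [0.5635 0.0257 0.075 ]
lever_tab {'position': [271.0, 278.3], 'p': 0.48} [0.4808 0.0662 0.083 ]
head {'position': [274.5, 198.9], 'p': 0.69} [0.6477 0.0658 0.    ]
cup {'position': [186.4, 212.3], 'p': 0.94} [0.6152 0.2497 0.    ]
dish {'position': [382.8, 185.5], 'p': 0.79} [ 0.6814 -0.1619  0.    ]
pen {'position': [374.0, 242.2], 'p': 0.88} [ 0.5611 -0.1427  0.    ]
tape {'position': [173.3, 260.9], 'p': 0.6} [0.5132 0.2714 0.    ]
eraser {'position': [203.4, 229.2], 'p': 0.48} [0.5804 0.2124 0.    ]
spare_barrel {'position': [345.4, 206.9], 'p': 0.37} [ 0.6339 -0.0832  0.    ]
jar {'position': [348.2, 164.4], 'p': 0.62} [ 0.7256 -0.0889  0.    ]
```

```bash
python3 -c "
import cv2
a=cv2.imread('pics/top0.png');cv2.imwrite('pics/top0c.png',cv2.resize(a[140:310,190:400],None,fx=3.5,fy=3.5,interpolation=2))
a=cv2.imread('pics/scene0.png');cv2.imwrite('pics/scene0c.png',cv2.resize(a[120:300,180:390],None,fx=3.3,fy=3.3,interpolation=2))"
```

```text
(no output)
```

View pics/top0c.png

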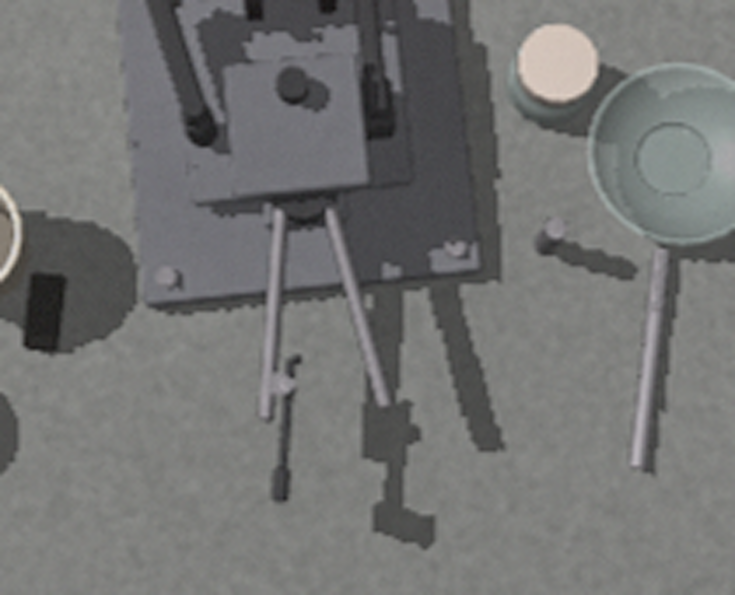

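View pics/scene0c.png

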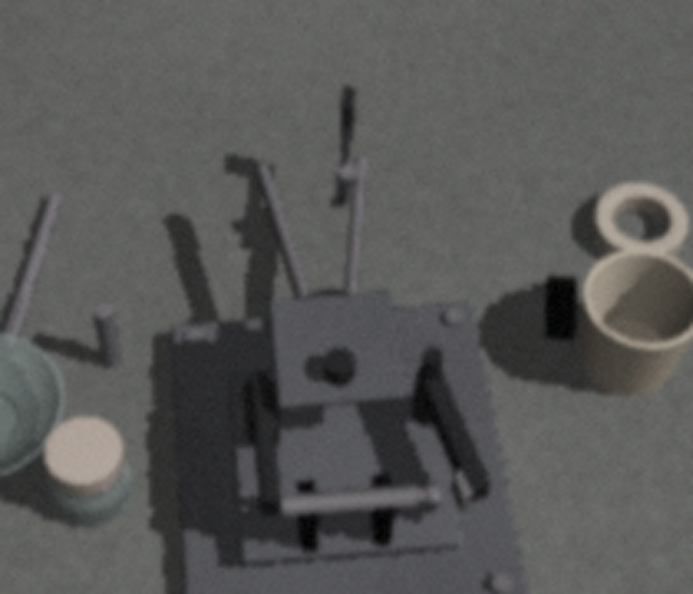

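View pics/scene0.png

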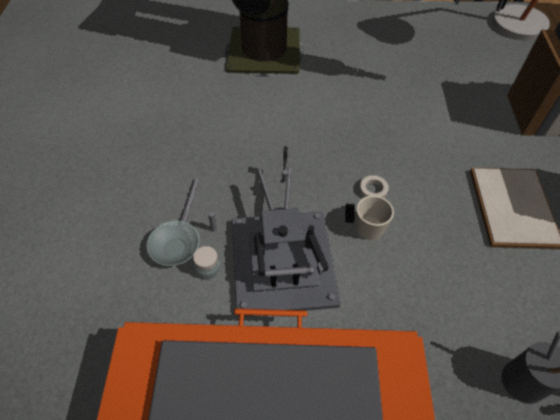

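```bash
python3 - <<'E'
from h import *
np.set_printoptions(precision=4,suppress=True)
c=optics.read_camera('top')
f=lambda p,z:px2w(c,190+p[0]/3.5,140+p[1]/3.5,z)[:2]
a=[f((279,215),.084),f((265,412),.084)];b=[f((333,215),.084),f((383,400),.084)]
print('a',a,'b',b)
A=lambda s:np.degrees(np.arctan2(*(s[0]-s[1])[::-1]))
print(A(a),A(b))
print('plate',f((148,300),.018),f((478,266),.018), 'left', f((122,30),.018))
print('tab',f((280,480),.101))
# depth-based top of bars: points 0.078<z<0.09
K=np.array(c['mtx']);R=np.array(c['R']);t=np.array(c['t'])
v,u=np.mgrid[190:300,240:320]
d=c['depth'][190:300,240:320]
P=(np.linalg.inv(K)@np.stack([u.ravel(),v.ravel(),np.ones(u.size)])*d.ravel())
W=(R.T@(P-t[:,None])).T
m=(W[:,2]>.062)&(W[:,2]<.11)&(d.ravel()>0)&(W[:,0]<.62)
for x0 in np.arange(.46,.62,.01):
    s=W[m&(abs(W[:,0]-x0)<.005)]; print(x0,[tuple(np.round(q,3)) for q in s[np.argsort(s[:,1])][:, [1,2]]][:14])
E
```

```text
a [array([0.6275, 0.0726]), array([0.5192, 0.0772])] b [array([0.6281, 0.0428]), array([0.5271, 0.0135])]
-2.4643123622339833 16.177405881358577
plate [0.5868 0.1504] [ 0.6112 -0.0425] left [0.7496 0.1723]
tab [0.4826 0.0676]
0.46 []
0.47000000000000003 [(np.float64(0.066), np.float64(0.095)), (np.float64(0.067), np.float64(0.1)), (np.float64(0.069), np.float64(0.101)), (np.float64(0.071), np.float64(0.101)), (np.float64(0.073), np.float64(0.1))]
0.48000000000000004 [(np.float64(0.066), np.float64(0.101)), (np.float64(0.066), np.float64(0.099)), (np.float64(0.066), np.float64(0.101)), (np.float64(0.066), np.float64(0.1)), (np.float64(0.066), np.float64(0.099)), (np.float64(0.066), np.float64(0.099)), (np.float64(0.067), np.float64(0.099)), (np.float64(0.067), np.float64(0.1)), (np.float64(0.067), np.float64(0.101)), (np.float64(0.067), np.float64(0.102)), (np.float64(0.068), np.float64(0.101)), (np.float64(0.068), np.float64(0.101)), (np.float64(0.069), np.float64(0.102)), (np.float64(0.069), np.float64(0.102))]
0.49000000000000005 [(np.float64(0.066), np.float64(0.101)), (np.float64
[... 6560 characters left out ...]
 (np.float64(0.037), np.float64(0.085)), (np.float64(0.037), np.float64(0.088)), (np.float64(0.037), np.float64(0.083))]
0.6100000000000001 [(np.float64(0.035), np.float64(0.082)), (np.float64(0.035), np.float64(0.084)), (np.float64(0.037), np.float64(0.084)), (np.float64(0.037), np.float64(0.082)), (np.float64(0.037), np.float64(0.083)), (np.float64(0.037), np.float64(0.087)), (np.float64(0.037), np.float64(0.085)), (np.float64(0.039), np.float64(0.083)), (np.float64(0.039), np.float64(0.085)), (np.float64(0.039), np.float64(0.085)), (np.float64(0.039), np.float64(0.085)), (np.float64(0.039), np.float64(0.082)), (np.float64(0.041), np.float64(0.081)), (np.float64(0.041), np.float64(0.082))]
```

Call:
{"name": "apply_moves", "arguments": {
  "steps": [
    [[3,-3.3,0],[0,0,0.035]],
    [[3,-3.3,0],[0,0,0.035]],
    [[3,-3.3,0],[0,0,0.035]],
    [[3,-3.3,0],[0,0,0.035]],
    [[3,-3.3,0],[0,0,0.035]],
    [[3,-3.3,0],[0,0,0.035]],
    [[3,-3.3,0],[0,0,0.035]],
    [[3,-3.3,0],[0,0,0.035]],
    [[3,-3.3,0],[0,0,0.035]],
    [[3,-3.3,0],[0,0,0.035]],
    [[3,-3.3,0],[0,0,0.035]],
    [[3,-3.3,0],[0,0,0.04]]
  ],
  "grip": 0,
  "newtons": 20
}}

```text
t: 2.55
position: [0.5176, 0.1035, 0.4049]
eef_rot: [[-0.992, -0.123, 0.0], [-0.123, 0.992, 0.0], [-0.0, 0.0, -1.0]]
wrist_force: [0.7, 0.4, -0.7]
finger_gap: 0.0856
```

Call:
{"name": "apply_moves", "arguments": {
  "steps": [
    [[1.4,-1.8,0],[0,0,0]],
    [[1.4,-1.8,0],[0,0,0]],
    [[1.3,-1.8,0],[0,0,0]],
    [[0,0,-3],[0,0,0]],
    [[0,0,-3],[0,0,0]],
    [[0,0,-2],[0,0,0]],
    [[0,0,0],[0,0,0]]
  ]
}}

```text
t: 3.25
position: [0.5561, 0.0508, 0.3216]
eef_rot: [[-0.993, -0.122, -0.007], [-0.122, 0.993, -0.001], [0.007, 0.0, -1.0]]
wrist_force: [-0.6, -0.7, -0.2]
finger_gap: 0.0849
```

```bash
python3 - <<'E'
from h import *
np.set_printoptions(precision=4,suppress=True)
o=readout.get_obs(); print(o['t'],o['position'])
c=snap('wrist','w1.png'); 
for q,z in [('handle_a_grip',.075),('handle_b_grip',.075),('lever_tab',.083),('head',0)]:
    for r in finder.spot_point('wrist',q)[:1]: print(q,r, px2w(c,*r['position'],z=z))
for X in [(.5635,.0497,.084),(.6486,.0603,.084)]: print(w2px(c,X))
E
```

```text
3.25 [0.5561 0.0508 0.3216]
handle_a_grip {'position': [320.7, 232.9], 'p': 0.61} [0.5587 0.0789 0.075 ]
handle_b_grip {'position': [241.9, 232.1], 'p': 0.81} [0.5648 0.0239 0.075 ]
lever_tab {'position': [325.7, 115.4], 'p': 0.72} [0.4795 0.0683 0.083 ]
head {'position': [319.0, 235.5], 'p': 0.53} [0.5907 0.091  0.    ]
[278.5563 239.6233]
[278.9576 343.7308]
```

View pics/w1.png

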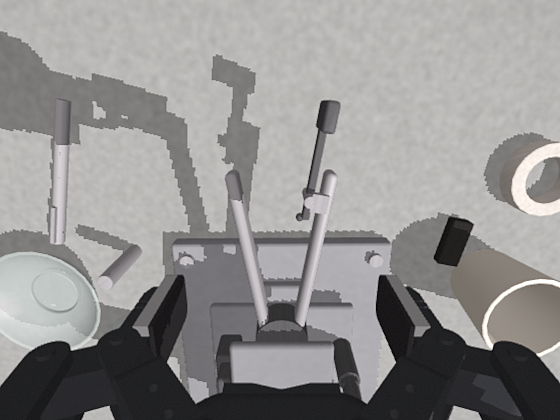

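Call:
{"name": "apply_moves", "arguments": {
  "steps": [
    [[0,0,-2.5],[0,0,0]],
    [[0,0,-2.5],[0,0,0]],
    [[0,0,-2.5],[0,0,0]],
    [[0,0,-2.5],[0,0,0]],
    [[0,0,0],[0,0,0]],
    [[0,0,0],[0,0,0]]
  ]
}}

```text
t: 4.1
position: [0.558, 0.0512, 0.2256]
eef_rot: [[-0.993, -0.122, 0.001], [-0.122, 0.993, 0.0], [-0.001, -0.0, -1.0]]
wrist_force: [0.4, -1.0, 0.5]
finger_gap: 0.0855
```

```bash
python3 - <<'E'
from h import *
o=readout.get_obs(); print(o['t'],o['position'],o['wrist_force'])
c=snap('wrist','w2.png'); 
E
```

```text
4.1 [0.55796641 0.0512138  0.22563912] [ 0.364825   -0.98642641  0.47126575]
```

View pics/w2.png

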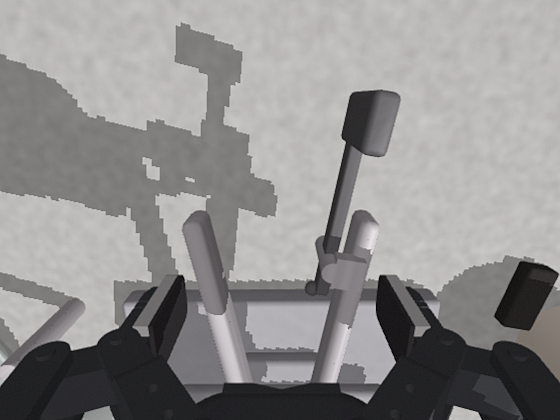

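Call:
{"name": "apply_moves", "arguments": {
  "steps": [
    [[0,0,0],[0,0,0]],
    [[0,0,0],[0,0,0]],
    [[0,0,0],[0,0,0]],
    [[0,0,0],[0,0,0]]
  ],
  "grip": 70,
  "newtons": 20
}}

```text
t: 4.55
position: [0.5583, 0.0512, 0.2257]
eef_rot: [[-0.993, -0.122, 0.003], [-0.122, 0.993, 0.0], [-0.003, -0.0, -1.0]]
wrist_force: [0.9, 0.1, 1.6]
finger_gap: 0.0619
```

Call:
{"name": "apply_moves", "arguments": {
  "steps": [
    [[0,0,0],[0,0,0]],
    [[0,0,0],[0,0,0]],
    [[0,0,0],[0,0,0]]
  ],
  "grip": 90
}}

```text
t: 4.85
position: [0.5581, 0.0512, 0.2257]
eef_rot: [[-0.993, -0.122, 0.002], [-0.122, 0.993, 0.0], [-0.002, -0.0, -1.0]]
wrist_force: [-0.3, -0.5, 5.9]
finger_gap: 0.0553
```

Call:
{"name": "apply_moves", "arguments": {
  "steps": [
    [[0,0,0],[0,0,0]],
    [[0,0,0],[0,0,0]],
    [[0,0,0],[0,0,0]]
  ],
  "grip": 105
}}

```text
t: 5.15
position: [0.558, 0.0511, 0.226]
eef_rot: [[-0.993, -0.122, 0.002], [-0.122, 0.993, 0.0], [-0.002, -0.0, -1.0]]
wrist_force: [-0.9, -0.4, 8.3]
finger_gap: 0.0506
```

Call:
{"name": "apply_moves", "arguments": {
  "steps": [
    [[0,0,0],[0,0,0]],
    [[0,0,0],[0,0,0]],
    [[0,0,0],[0,0,0]]
  ],
  "grip": 120
}}

```text
t: 5.45
position: [0.5579, 0.0511, 0.2263]
eef_rot: [[-0.993, -0.122, 0.002], [-0.122, 0.993, 0.0], [-0.002, -0.0, -1.0]]
wrist_force: [-1.5, 0.7, 11.4]
finger_gap: 0.0457
```

Call:
{"name": "apply_moves", "arguments": {
  "steps": [
    [[0,0,0.1],[0,0,0]],
    [[0,0,0.1],[0,0,0]],
    [[0,0,0],[0,0,0]]
  ]
}}

```text
t: 5.75
position: [0.558, 0.0511, 0.2265]
eef_rot: [[-0.993, -0.122, 0.001], [-0.122, 0.993, 0.0], [-0.001, -0.0, -1.0]]
wrist_force: [2.1, -0.3, -1.4]
finger_gap: 0.0454
```

Call:
{"name": "apply_moves", "arguments": {
  "steps": [
    [[0,0,0.07],[0,0,0]],
    [[0,0,0.05],[0,0,0]],
    [[0,0,0],[0,0,0]]
  ],
  "grip": 133
}}

```text
t: 6.05
position: [0.5578, 0.0511, 0.2272]
eef_rot: [[-0.993, -0.122, 0.0], [-0.122, 0.993, -0.0], [-0.0, -0.0, -1.0]]
wrist_force: [5.9, 0.7, -8.3]
finger_gap: 0.0411
```

Call:
{"name": "apply_moves", "arguments": {
  "steps": [
    [[0,0,0],[0,0,0]],
    [[0,0,0],[0,0,0]],
    [[0,0,0],[0,0,0]]
  ],
  "grip": 143
}}

```text
t: 6.35
position: [0.5576, 0.0511, 0.2278]
eef_rot: [[-0.993, -0.122, -0.0], [-0.122, 0.993, -0.0], [0.0, -0.0, -1.0]]
wrist_force: [4.7, -0.4, -6.9]
finger_gap: 0.0376
```

Call:
{"name": "apply_moves", "arguments": {
  "steps": [
    [[0,0,0],[0,0,0]],
    [[0,0,0],[0,0,0]],
    [[0,0,0],[0,0,0]]
  ],
  "grip": 151
}}

```text
t: 6.65
position: [0.557, 0.051, 0.2282]
eef_rot: [[-0.993, -0.122, -0.001], [-0.122, 0.993, -0.0], [0.001, -0.0, -1.0]]
wrist_force: [0.4, -0.6, 1.1]
finger_gap: 0.0348
```

Call:
{"name": "apply_moves", "arguments": {
  "steps": [
    [[0,0,0.05],[0,0,0]],
    [[0,0,0],[0,0,0]],
    [[0,0,0],[0,0,0]]
  ],
  "grip": 157
}}

```text
t: 6.95
position: [0.5572, 0.0511, 0.2284]
eef_rot: [[-0.993, -0.122, -0.001], [-0.122, 0.993, 0.0], [0.001, 0.0, -1.0]]
wrist_force: [0.4, 0.3, -0.7]
finger_gap: 0.0329
```

Call:
{"name": "apply_moves", "arguments": {
  "steps": [
    [[0,0,0],[0,0,0]],
    [[0,0,0],[0,0,0]],
    [[0,0,0],[0,0,0]]
  ],
  "grip": 162
}}

```text
t: 7.25
position: [0.5575, 0.0511, 0.2284]
eef_rot: [[-0.993, -0.122, -0.0], [-0.122, 0.993, 0.0], [0.0, 0.0, -1.0]]
wrist_force: [-0.5, 0.1, 0.7]
finger_gap: 0.0312
```

Call:
{"name": "apply_moves", "arguments": {
  "steps": [
    [[0,0,0],[0,0,0]],
    [[0,0,0],[0,0,0]],
    [[0,0,0],[0,0,0]]
  ],
  "grip": 165
}}

```text
t: 7.55
position: [0.5575, 0.051, 0.2284]
eef_rot: [[-0.993, -0.122, -0.0], [-0.122, 0.993, -0.0], [0.0, -0.0, -1.0]]
wrist_force: [-0.3, -0.6, -0.3]
finger_gap: 0.0304
```

```bash
python3 - <<'E'
from h import *
c=snap('wrist','w3.png'); 
E
```

```text
(no output)
```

View pics/w3.png

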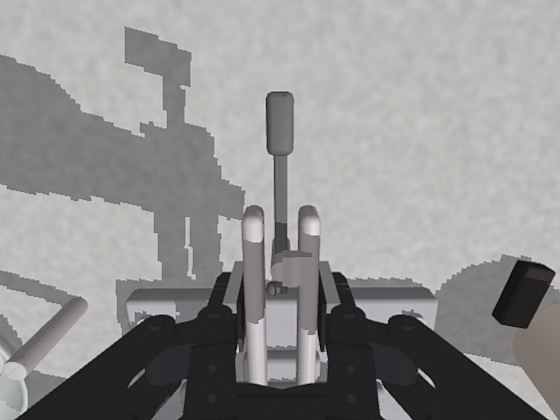

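Call:
{"name": "apply_moves", "arguments": {
  "steps": [
    [[0,0,0],[0,0,0]],
    [[0,0,0],[0,0,0]],
    [[0,0,0],[0,0,0]]
  ],
  "grip": 120
}}

```text
t: 7.9
position: [0.5576, 0.0512, 0.2284]
eef_rot: [[-0.993, -0.122, 0.0], [-0.122, 0.993, 0.0], [-0.0, 0.0, -1.0]]
wrist_force: [-0.6, 0.4, 0.3]
finger_gap: 0.0452
```

Call:
{"name": "apply_moves", "arguments": {
  "steps": [
    [[0,0,0],[0,0,0]],
    [[0,0,0],[0,0,0]],
    [[0,0,0],[0,0,0]],
    [[0,0,0],[0,0,0]]
  ],
  "grip": 40
}}

```text
t: 8.3
position: [0.5575, 0.0511, 0.2284]
eef_rot: [[-0.993, -0.122, -0.0], [-0.122, 0.993, 0.0], [0.0, 0.0, -1.0]]
wrist_force: [0.1, -0.4, -0.0]
finger_gap: 0.0719
```

```bash
python3 - <<'E'
from h import *
c=snap('wrist','w4.png'); 
s=snap('scene','s4.png');cv2.imwrite('pics/s4c.png',cv2.resize(s['pixels'][120:320,180:390],None,fx=3,fy=3,interpolation=2))
for q,z in [('handle_a_grip',.075),('handle_b_grip',.075),('lever_tab',.083)]:
    for r in finder.spot_point('wrist',q)[:1]: print(q,r, px2w(c,*r['position'],z=z))
print('tab top edges px-> world', [px2w(c,u,v,.101) for u,v in [(267,94),(293,94)]])
E
```

```text
handle_a_grip {'position': [306.6, 309.4], 'p': 0.69} [0.56089088 0.06234016 0.075     ]
handle_b_grip {'position': [254.6, 307.6], 'p': 0.87} [0.56275461 0.03981127 0.075     ]
lever_tab {'position': [279.2, 120.8], 'p': 0.66} [0.48302929 0.04090025 0.083     ]
tab top edges px-> world [array([0.47516888, 0.0366491 , 0.101     ]), array([0.47428838, 0.04377346, 0.101     ])]
```

View pics/w4.png

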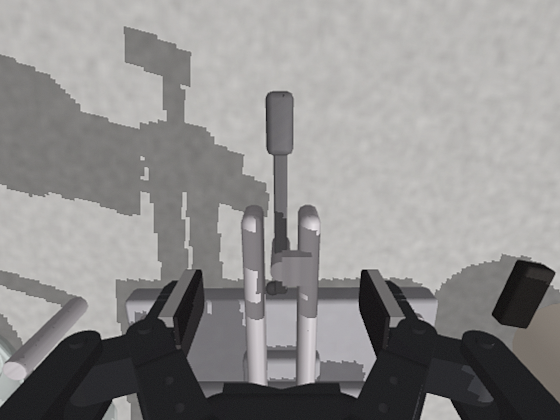

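View pics/s4c.png

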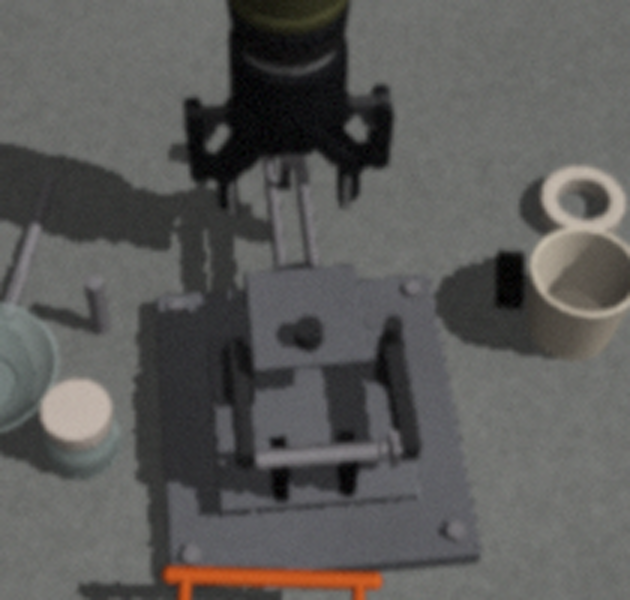

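Call:
{"name": "apply_moves", "arguments": {
  "steps": [
    [[0,0,2.5],[0,0,0]],
    [[0,0,2.5],[0,0,0]],
    [[0,0,2.5],[0,0,0]],
    [[0,0,0],[0,0,0]],
    [[-2.4,-1.5,0],[0,0,0]],
    [[-2.4,-1.5,0],[0,0,0]],
    [[-2.3,-1.5,0],[0,0,0]],
    [[0,0,0],[0,0,0]],
    [[0,0,0],[0,0,0]],
    [[0,0,0],[0,0,0]]
  ]
}}

```text
t: 9.55
position: [0.4873, 0.0063, 0.3033]
eef_rot: [[-0.993, -0.122, 0.001], [-0.122, 0.993, 0.0], [-0.001, 0.0, -1.0]]
wrist_force: [0.0, 0.2, 0.0]
finger_gap: 0.0723
```

Call:
{"name": "apply_moves", "arguments": {
  "steps": [
    [[0,0,0],[0,0,0]],
    [[0,0,0],[0,0,0]],
    [[0,0,0],[0,0,0]],
    [[0,0,0],[0,0,0]],
    [[0,0,0],[0,0,0]],
    [[0,0,0],[0,0,0]],
    [[0,0,0],[0,0,0]],
    [[0,0,0],[0,0,0]]
  ],
  "grip": 255
}}

```text
t: 10.35
position: [0.4865, 0.0061, 0.3034]
eef_rot: [[-0.993, -0.122, 0.0], [-0.122, 0.993, -0.0], [-0.0, -0.0, -1.0]]
wrist_force: [0.3, 0.5, 0.1]
finger_gap: 0.0
```

```bash
python3 - <<'E'
from h import *
np.set_printoptions(precision=4,suppress=True)
c=snap('wrist','w5.png'); 
t=snap('top','t5.png');cv2.imwrite('pics/t5c.png',cv2.resize(t['pixels'][140:310,190:400],None,fx=3.5,fy=3.5,interpolation=2))
for cam,cc in [('wrist',c),('top',t)]:
  for r in finder.spot_point(cam,'lever_tab')[:2]: print(r, px2w(cc,*r['position'],z=.083))
E
```

```text
{'position': [338.8, 240.2], 'p': 0.57} [0.4838 0.0416 0.083 ]
```

View pics/w5.png

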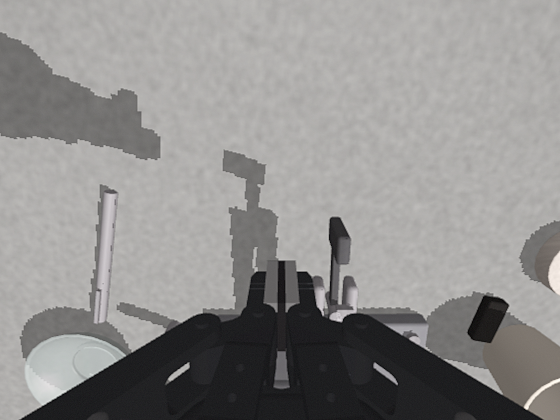

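View pics/t5c.png

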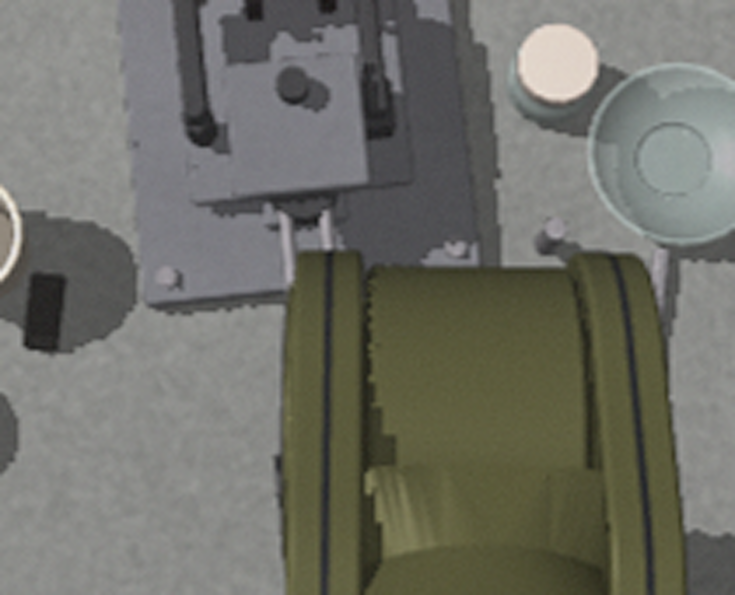

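Call:
{"name": "apply_moves", "arguments": {
  "steps": [
    [[0,0,-1.8],[0,0,0]],
    [[0,0,-1.8],[0,0,0]],
    [[0,0,-1.8],[0,0,0]],
    [[0,0,0],[0,0,0]],
    [[0,0,0],[0,0,0]]
  ]
}}

```text
t: 11.05
position: [0.4865, 0.0061, 0.2495]
eef_rot: [[-0.993, -0.122, -0.001], [-0.122, 0.993, -0.0], [0.001, 0.0, -1.0]]
wrist_force: [-0.6, 0.3, 0.5]
finger_gap: -0.0001
```

```bash
python3 - <<'E'
from h import *
c=snap('wrist','w6.png'); 
s=snap('scene','s6.png');cv2.imwrite('pics/s6c.png',cv2.resize(s['pixels'][80:280,180:390],None,fx=3,fy=3,interpolation=2))
E
```

```text
(no output)
```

View pics/w6.png

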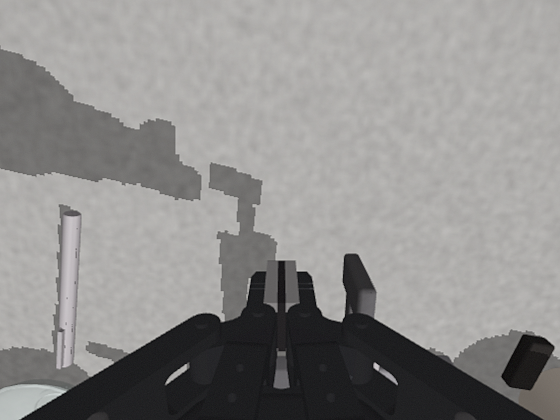

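View pics/s6c.png

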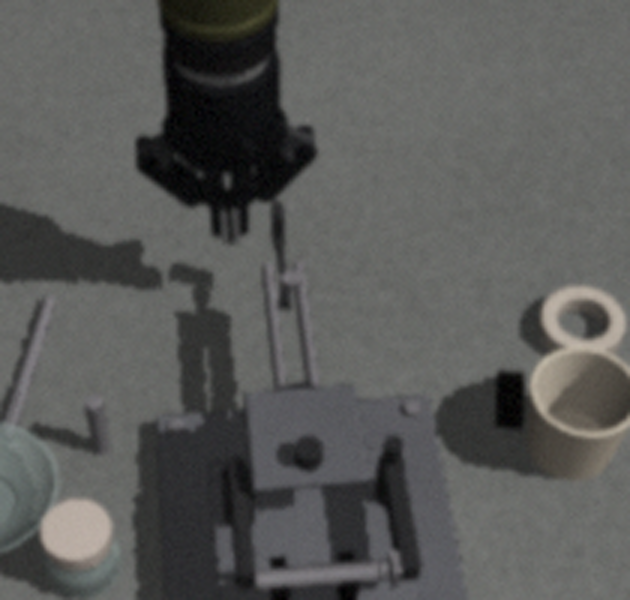

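Call:
{"name": "apply_moves", "arguments": {
  "steps": [
    [[-0.05,0.4,0],[0,0,0]],
    [[-0.05,0.4,0],[0,0,0]],
    [[-0.05,0.4,0],[0,0,0]],
    [[0,0.3,0],[0,0,0]],
    [[0,0,0],[0,0,0]]
  ]
}}

```text
t: 11.65
position: [0.485, 0.0216, 0.2495]
eef_rot: [[-0.992, -0.123, 0.0], [-0.123, 0.992, 0.0], [-0.0, 0.0, -1.0]]
wrist_force: [-0.4, -0.4, -0.4]
finger_gap: -0.0001
```

Call:
{"name": "apply_moves", "arguments": {
  "steps": [
    [[-0.05,0.3,0],[0,0,0]],
    [[-0.05,0.3,0],[0,0,0]],
    [[0,0.3,0],[0,0,0]],
    [[0,0,0],[0,0,0]]
  ]
}}

```text
t: 12.05
position: [0.4839, 0.0303, 0.2493]
eef_rot: [[-0.992, -0.122, -0.0], [-0.122, 0.992, -0.0], [0.0, -0.0, -1.0]]
wrist_force: [-0.9, -0.6, 0.1]
finger_gap: -0.0001
```

```bash
python3 - <<'E'
from h import *
c=snap('wrist','w7.png'); print(readout.get_obs()['wrist_force'])
E
```

```text
[-0.15697327 -0.91622982  0.12694821]
```

View pics/w7.png

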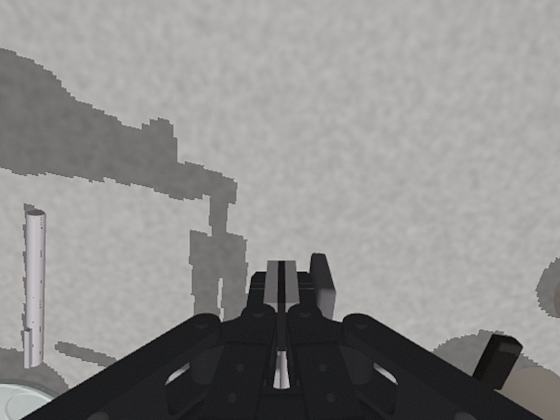

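Call:
{"name": "apply_moves", "arguments": {
  "steps": [
    [[-0.03,0.3,0],[0,0,0]],
    [[-0.03,0.3,0],[0,0,0]],
    [[-0.03,0.3,0],[0,0,0]],
    [[-0.03,0.3,0],[0,0,0]]
  ]
}}

```text
t: 12.5
position: [0.483, 0.0423, 0.2494]
eef_rot: [[-0.993, -0.122, 0.001], [-0.122, 0.993, -0.0], [-0.001, -0.0, -1.0]]
wrist_force: [0.9, -1.5, -1.4]
finger_gap: -0.0001
```

Call:
{"name": "apply_moves", "arguments": {
  "steps": [
    [[-0.03,0.3,0],[0,0,0]],
    [[0,0.3,0],[0,0,0]],
    [[0,0,0],[0,0,0]]
  ]
}}

```text
t: 12.8
position: [0.4825, 0.0487, 0.2494]
eef_rot: [[-0.992, -0.123, -0.0], [-0.123, 0.992, 0.001], [0.0, 0.001, -1.0]]
wrist_force: [0.0, 0.9, 0.4]
finger_gap: 0.0
```

Call:
{"name": "apply_moves", "arguments": {
  "steps": [
    [[0,0.3,0],[0,0,0]],
    [[0,0.3,0],[0,0,0]],
    [[0,0,0],[0,0,0]]
  ]
}}

```text
t: 13.1
position: [0.4825, 0.0544, 0.2494]
eef_rot: [[-0.992, -0.122, -0.0], [-0.122, 0.992, 0.0], [0.0, 0.0, -1.0]]
wrist_force: [0.3, 0.2, -1.0]
finger_gap: -0.0003
```

```bash
python3 - <<'E'
from h import *
c=snap('wrist','w8.png'); print(readout.get_obs()['wrist_force'])
s=snap('scene','s8.png');cv2.imwrite('pics/s8c.png',cv2.resize(s['pixels'][80:280,180:390],None,fx=3,fy=3,interpolation=2))
E
```

```text
[-0.20744939 -0.01924507 -0.43976735]
```

View pics/s8c.png

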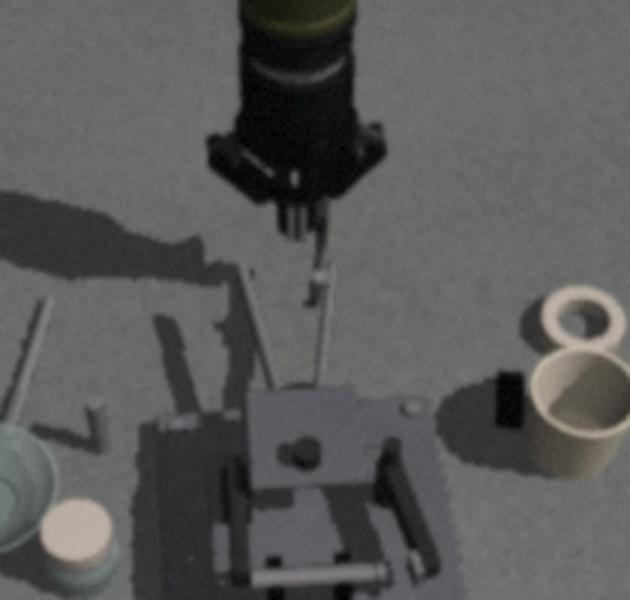

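Call:
{"name": "apply_moves", "arguments": {
  "steps": [
    [[0,-0.5,0],[0,0,0]],
    [[0,-0.5,0],[0,0,0]],
    [[0,-0.5,0],[0,0,0]],
    [[0,0,0],[0,0,0]],
    [[0,0,3],[0,0,0]],
    [[0,0,3],[0,0,0]],
    [[0,0,3],[0,0,0]],
    [[-2,0,3],[0,0,0]],
    [[-3,0,3],[0,0,0]],
    [[-3,0,0],[0,0,0]],
    [[-3,0,0],[0,0,0]],
    [[0,0,0],[0,0,0]]
  ]
}}

```text
t: 14.4
position: [0.3688, 0.0388, 0.3994]
eef_rot: [[-0.993, -0.122, -0.003], [-0.122, 0.993, -0.0], [0.003, 0.0, -1.0]]
wrist_force: [0.6, 0.5, -0.5]
finger_gap: 0.0
```

Call:
{"name": "apply_moves", "arguments": {
  "steps": [
    [[-3,0,0],[0,0,0]],
    [[-3,0,0],[0,0,0]],
    [[0,0,0],[0,0,0]],
    [[0,0,0],[0,0,0]],
    [[0,0,0],[0,0,0]]
  ]
}}

```text
t: 14.9
position: [0.3137, 0.0392, 0.3997]
eef_rot: [[-0.993, -0.122, 0.002], [-0.122, 0.993, 0.0], [-0.002, 0.0, -1.0]]
wrist_force: [-0.6, -0.1, 0.4]
finger_gap: 0.0001
```

```bash
python3 - <<'E'
from h import *
np.set_printoptions(precision=4,suppress=True)
s=snap('scene','s9.png');t=snap('top','t9.png')
im=lambda a:cv2.resize(a,None,fx=2.6,fy=2.6,interpolation=2)
b0=cv2.imread('pics/scene0.png')
cv2.imwrite('pics/j9.png',im(np.hstack([b0[130:310,225:345],s['pixels'][130:310,225:345]])))
cv2.imwrite('pics/t9c.png',im(t['pixels'][120:310,150:400]))
for q in ['cup','dish','pen','tape','eraser','spare_barrel','jar']:
    for cam,c in [('scene',s),('top',t)]:
        for r in finder.spot_point(cam,q)[:1]: print(cam,q,r, px2w(c,*r['position'],z=0))
E
```

```text
scene cup {'position': [368.9, 228.7], 'p': 0.56} [0.6187 0.2561 0.    ]
top cup {'position': [185.0, 213.9], 'p': 0.77} [0.6118 0.2525 0.    ]
scene dish {'position': [175.0, 252.4], 'p': 0.72} [ 0.691  -0.1551  0.    ]
top dish {'position': [383.2, 185.8], 'p': 0.59} [ 0.6808 -0.1628  0.    ]
scene pen {'position': [184.2, 204.4], 'p': 0.67} [ 0.5666 -0.1537  0.    ]
top pen {'position': [373.4, 240.0], 'p': 0.86} [ 0.5656 -0.1415  0.    ]
scene tape {'position': [368.9, 192.9], 'p': 0.81} [0.5211 0.2642 0.    ]
top tape {'position': [171.7, 264.4], 'p': 0.74} [0.506  0.2743 0.    ]
scene eraser {'position': [351.2, 216.2], 'p': 0.57} [0.587  0.2199 0.    ]
top eraser {'position': [202.9, 230.3], 'p': 0.78} [0.5781 0.2133 0.    ]
scene spare_barrel {'position': [217.4, 225.3], 'p': 0.53} [ 0.6204 -0.0731  0.    ]
top spare_barrel {'position': [342.8, 207.6], 'p': 0.57} [ 0.6323 -0.0778  0.    ]
scene jar {'position': [207.5, 270.0], 'p': 0.94} [ 0.7301 -0.0821  0.    ]
top jar {'position': [344.9, 163.6], 'p': 0.58} [ 0.7272 -0.0819  0.    ]
```

View pics/j9.png

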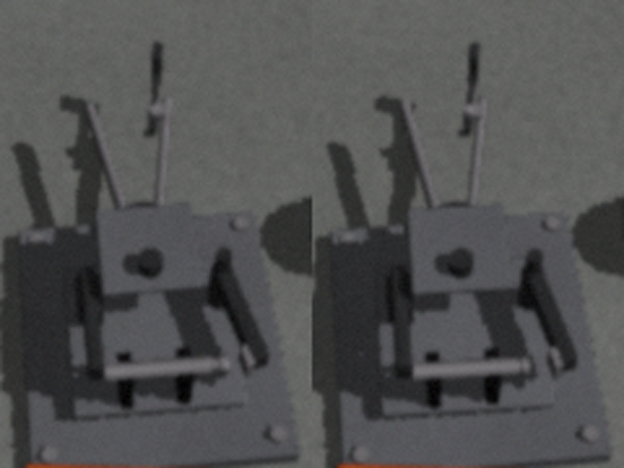

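View pics/t9c.png

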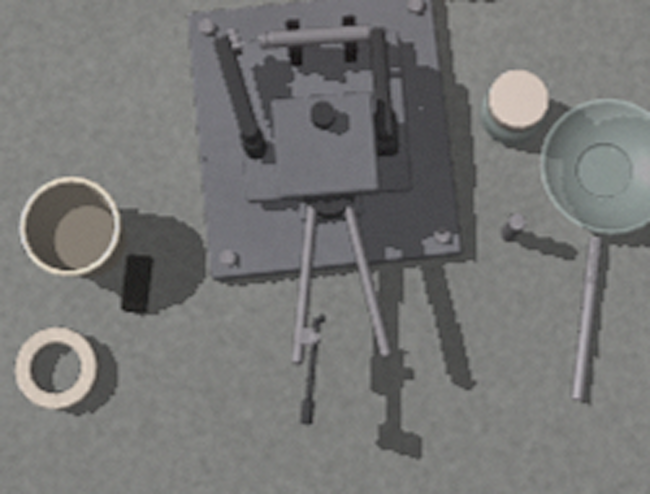

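```bash
python3 -c "
from workcell import env; print(env.close_job())"
```

```text
the job is handed in; nothing more can be done
None
```

I did the whole job and handed it in at about 15 s of the 51 s allowed. The hand-in gave no verdict.

- **Squeeze:** I closed the gripper on both handles in small steps at the 20 N minimum grip, down to a 30.4 mm opening. I then opened the fingers to 72 mm. The handles stayed parallel, with the lever midway between them, so they were locked on their own.
- **Release:** I closed the fingers, set them to the right of the lever tab and pushed left in 3 mm steps. The pliers sprang open. I backed the arm off to the right, then up and towards the robot.

**Last checks:**
- **Pliers:** the handles and lever stand open as they did at the start.
- **Plug:** it looks pushed into the barrel compared with the first picture.
- **Bystanders:** none has visibly moved. The detector put each within about 10 mm of where it was, which is its own noise. The one exception was the pen in the first scene picture, where it had misread the dish as the pen. The top camera showed the pen unmoved.

**What I could not confirm:**
- **Readings:** the plug depth, the lever angle and the finger contact forces were judged from pictures and wrist force only.
- **Lever pull:** wrist force stayed under about 2 N each time I read it during the pull. The pliers opened after about 15 to 20 mm of travel, at or just below the low end of the expected 20 to 35 mm.
- **Squeeze force:** the highest vertical wrist force I read while squeezing was about 11 N, from the pads rubbing on the handles.

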